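# Release the sanding block from the ratchet clamp and put it away

### The job

The fresh paper on the cork sanding block has set in the ratchet clamp. Throw the clamp's pawl lever right over so that the ratchet lets go, draw the jaw well back, then take out the sanding block and slide it lengthways, fully home, into its close-fitting wooden sleeve. Leave the pawl thrown over and the jaw back, and do not disturb the roll of tape and the marker pen.

Things in the scene. Friction and masses are not known exactly. Their poses are not given: they have to be found in the camera images.
- clamp: Ratchet clamp, fixed: brown wooden beam 254 long, 30 wide, 14 high; fixed jaw plate (52 wide, 34 high) at one end, saw teeth on top at the other. Origin on the board under the centre line; +x along the beam, the way the jaw opens, z up. The block lies on the beam, long side along x, from the fixed jaw's face (x = -110) to the moving jaw, and overhangs the beam 5 mm a side.
- clamp_jaw (a joint): Slide of the moving jaw along the clamp's +x, m: 0 = shut on the block (start), 0.045 = fully back. 2 N friction; stays where left. Its socket laps 12 mm over the block's end, above and at both sides (54 wide, top 47 above the board): the block lifts out only after 13 mm of opening. Until the pawl is thrown over it gives at most about 2 mm.
- jaw_post (a point): On the axis of the upright round aluminium post on the moving jaw, by which the jaw is pulled: 12 mm thick (cap 14), from 47 to 83 mm above the board. The point is 68 mm above the board, a good height to pinch it from above. Moves with the jaw; axes as the clamp's.
- clamp_pawl (a joint): Hinge of the pawl, a small lever at the rear of the moving jaw, rad: 0 = engaged (tip in the teeth, tail leaning 36 deg from upright to the clamp's +x), 1.25 = thrown over (tip out, tail leaning 36 deg to -x, towards the post). The tail is top-heavy: past upright (0.63) it falls over by itself. Under 1 N on the tail towards the clamp's -x moves it.
- pawl_knob (a point): Centre of the dark steel cross-bar knob (13 mm thick, 24 long across the clamp) at the end of the pawl's tail, 48 mm from the pivot. At the start about 67 mm above the board; 76 mm when upright.
- pawl_pivot (a point): The pawl's pivot, 28 mm above the board on the clamp's centre line, between two aluminium cheek plates (41 wide over all, tops 34 above the board). Moves with the jaw; the post stands 66 mm from it towards the clamp's -x.
- block_center (a point): Centre (half-way up) of the cork sanding block, brown, 41 wide (x) by 69 long (y) by 26 high (z) mm, about 60 g. Long axis is y; either end may go first into the sleeve. In the clamp it is about 27 mm above the board.
- case_home (a point): Where the block's centre is when fully home in the sleeve, 24.5 mm above the board. +x is the way in, horizontal, from mouth to back wall; z up. The mouth is at x = -6; the block, home, has its outer end at x = -34 and so stands 28 mm out of the mouth. Nothing lies under that outer part: fingers can go down beside it.
- case_mouth (a point): Middle of the open end of the dark wooden sleeve (fixed, closed but for this end), 26.5 mm above the board; +x is the way in. Inside 44 wide, 29 high, 40 deep, inner floor 12 mm above the board; outside 54 wide, 45 high. Two slightly flared lips at the sides of the mouth reach 6 mm out of it, 62 mm over all.
- tape_roll: Bystander, loose: a roll of masking tape lying flat near the clamp, 104 across, 25 high. Origin under its centre.
- marker_pen: Bystander, loose: a marker pen 135 long, 16 thick, lying beside the sleeve. Origin under its centre.
Mind the look-alikes: they are no part of the job. Of the things that look like the part that bears case_home, take the one that is nearest to the robot's base at the start.

How it is judged:
By the outcome, as a careful person would: the job done as asked, in the order asked, and still so for the second after the job is handed in, with the robot touching nothing.
It also fails if it takes over 72 s, if anything falls off the work surface, if the arm or the gripper's body presses on something with over 40 N, if the wrist force passes 120 N, or if a joint passes its speed limit or range.

### The arm

A 6-joint arm with a two-finger parallel gripper is mounted at the origin on the work surface; the furniture and walls round the work are solid. World frame = base frame: x ahead of the robot, y to its left, z up, the work surface at z = 0. Lengths are in m, angles in degrees, forces in N, time in s.
With the tool pointing down it reaches from about 0.3 to 1 m from the base axis. Payload 5.1 kg.
Tool frame: the origin (TCP) lies at the centre of the arm's flange, where the gripper is bolted on; the fingertips stand 190 mm ahead of it and the grasp point (between the pads) lies pinch_z ahead of it (pinch_z is the distance from the TCP to the grasp point, in m); z points along the fingers, y is the line along which they close (so a half turn about z gives the same grasp; the last joint's range is limited). The gripper opens to 95 mm and grips with 3 to 60 N. Pads are 20 mm wide; open, the fingers measure 119 mm over their backs; the gripper's body (75 mm by 180 mm) begins 59 mm behind the grasp point.
Start: joints at [-67.93, 7.093, 94.555, -0, 78.352, -4.733], TCP at [0.293, -0.58, 0.405] pointing down, gripper open.
Joint ranges: [-149.61, 149.61], [-58.7, 133.49], [1.44, 155.28], [-77.14, 257.14], [18.33, 153.61], [-166.67, 166.67]. Speed limits (degrees/s): [147.25, 147.25, 180, 180, 180, 180].

### API

Orientations are given as a 3x3 rotation matrix whose columns are the frame's x, y, z axes.
In Python, from rig import * gives the robot as it stands. The module is installed in compiled form; this text tells all that it offers.
- The arm moves only by the tool arm_command, never from a script. Its argument "series" is a list of rows, each an object with "xyz": the shift along the world's x, y, z scaled (see below), a list of three; "spin": the turn about the world's z scaled (see below). A call has 1 to 20 rows; each row is the pose to reach, as a shift and turn from the pose commanded when the call began; what a row does not reach only later rows make up. The controller multiplies each number of a shift by 80 cm and each number of a turn by 1.5 rad. A row lasts 1/12 s, in which the tool goes at most 41.7 mm and 7.16 degrees, less where a joint would pass 70% of its speed; a pose out of reach is approached as far as the arm can. A call with a number of a shift or a turn outside -1 to 1 is refused whole. A call with a gripper value outside its range is refused whole. "jaw" is the gripper's target within -1 to 1 (fully open at 1, half-way at 0, shut at -1), set as the call begins (left out, the last holds). The fingers move at their own pace and stop on an object; "grip_force" is the grip in N (left out, the last holds). Time passes only in rows, so rows that repeat a pose let the fingers close. It gives the time, the measured TCP pose, the force, the opening and the grip force at its end, in the units of the state.
- sense(): the state, without advancing time (a new reading comes with each control period).
- get_image(name): name is "side" or "top" or "wrist"; returns the picture (400x640x3 uint8, blue, green, red); there is no depth.
- camera_model(name): a dict with "fx", "fy", "cx", "cy" (pixels), "D" ([k1, k2, p1, p2, k3] as OpenCV has them; the pictures are not rectified), "R" (3x3) and "t" (3): a world point X has camera coordinates R X + t. Camera axes: x right, y down, z forward; pixel columns grow to the right and rows downward; lengths in m; the calibration is good to about 2 mm. A picture is of the moment at which its call begins: read the wrist's pose just before it. camera_model takes no time and is no camera call; for the wrist camera it gives the pose at the moment of the call.
- job_done(): hands the job in; it is judged then, once.
The state is a dict: "t": time; "joint_positions": joint angles; "dq": joint speeds; "joint_torque": joint torques, N m; "eef_pos": TCP position; "eef_rot": TCP orientation; "contact_force": force on the tool from outside, world axes, zero at the start; "moment": the same for the moment, N m; "grip_width": opening from 0.0 (shut) to 1.0 (fully open); "grip_force": force on a finger pad.
Only numpy, scipy, OpenCV 4.12 (cv2) and the standard library are available. Lean on these libraries where they do the work, as an engineer would, in place of code of your own. Each camera call takes 0.05 s, during which the arm holds its last target. There are 200 camera calls.

## Working session

There is one attempt and no reset: what is moved stays moved. The work goes in short steps, Python scripts to look and compute and a tool call to move; the robot and the scene stay as the last step left them, time stands still between calls to the robot, and variables do not carry over. Pictures are saved under pics/ and viewed, at most 10 in all, crops included, and the job is handed in when it is done.

Besides the shell and the picture viewer there is one more tool, called after "Call:" by a JSON object that holds its "fn" and its "kwargs", one argument or row to a line. arm_command: Moves the arm, as the interface text tells. Its arguments: {"type":"object","properties":{"series":{"type":"array","items":{"type":"object","properties":{"xyz":{"type":"array","items":{"type":"number"}},"spin":{"type":"number"}}}},"jaw":{"type":"number"},"grip_force":{"type":"number"}},"required":["series"]}

```bash
mkdir -p pics; ls; python3 - <<'E'
from rig import *
import cv2
s=sense(); print(s)
for n in ("top","side"):
    im=get_image(n); cv2.imwrite(f"pics/{n}0.png",im)
    m=camera_model(n); print(n,m)
try: print(pinch_z)
except Exception as e: print(e)
E
```

```text
pics
{'t': 0.0, 'joint_positions': array([-6.79299065e+01,  7.13317462e+00,  9.46327758e+01,  7.10323794e-04,
        7.83520132e+01, -4.73340831e+00]), 'dq': array([ 0.09954231,  0.16024188, -0.02506682,  0.04689023, -0.01478327,
        0.04154443]), 'joint_torque': array([-6.18959402e-04, -4.17609215e+01, -3.59932566e+01,  7.74355489e-02,
        4.92774951e-02, -2.34218451e-04]), 'eef_pos': array([ 0.29298034, -0.57995046,  0.40350376]), 'eef_rot': array([[ 8.92559464e-01,  4.50929066e-01, -7.62341706e-04],
       [ 4.50929674e-01, -8.92557433e-01,  1.91255142e-03],
       [ 1.81991270e-04, -2.05082837e-03, -9.99997880e-01]]), 'contact_force': array([ 0.22373593, -0.38167753, -0.24829468]), 'moment': array([-0.01662994,  0.01792923,  0.0277077 ]), 'grip_force': 0.0, 'grip_width': 1.0025428916956827}
top {'fx': 410.9520284020938, 'fy': 410.9520284020938, 'cx': 311.6418892715613, 'cy': 196.12028520086506, 'D': array([-0.0455012,  0.       ,  0.       ,  0.       ,  0.       ]), 'R': array([[ 0.33432738, -0.94245416, -0.00231446],
       [-0.87416626, -0.30918319, -0.37448511],
       [ 0.35221946,  0.12722385, -0.92723004]]), 't': array([-0.2480762 ,  0.49187285,  1.3791165 ])}
side {'fx': 431.5311902215132, 'fy': 431.5311902215132, 'cx': 321.2721216972776, 'cy': 196.87738857881843, 'D': array([-0.06965745,  0.        ,  0.        ,  0.        ,  0.        ]), 'R': array([[ 0.98268449, -0.18528334, -0.0011301 ],
       [-0.07716741, -0.40371136, -0.9116262 ],
       [ 0.16845291,  0.89592814, -0.41101872]]), 't': array([-0.55039899,  0.1034605 ,  1.30224197])}
0.1713
```

View pics/top0.png

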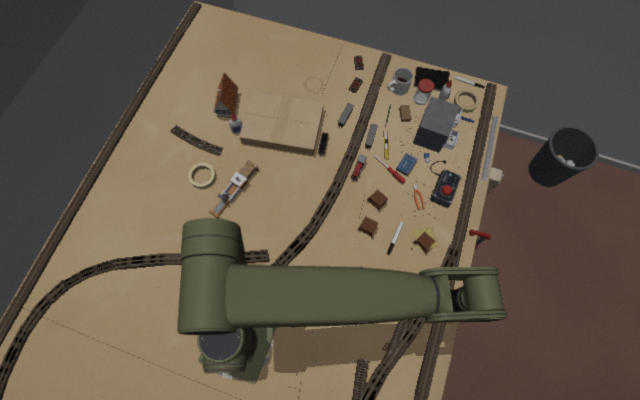

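View pics/side0.png

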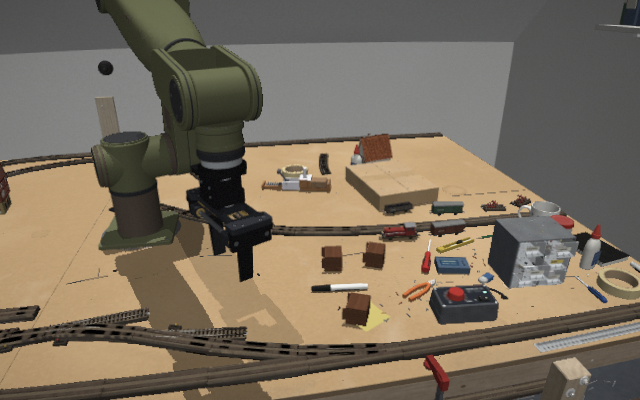

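The top view shows the clamp at about (233,188), the tape at (202,176), sleeves at (377,199), (369,227) and (425,240), and the pen at (396,237). Next I'll turn these into rough positions and crop the sleeves and the clamp.

```bash
cat > h.py <<'E'
from rig import *
import numpy as np, cv2
def ray(m,uv):
    K=np.array([[m['fx'],0,m['cx']],[0,m['fy'],m['cy']],[0,0,1.]])
    p=cv2.undistortPoints(np.array([[uv]],float),K,np.array(m['D']))[0,0]
    R=np.array(m['R']); d=R.T@np.array([p[0],p[1],1]); return -R.T@np.array(m['t']),d
def onz(m,uv,z):
    c,d=ray(m,uv); return c+d*(z-c[2])/d[2]
def proj(m,X):
    K=np.array([[m['fx'],0,m['cx']],[0,m['fy'],m['cy']],[0,0,1.]])
    return cv2.projectPoints(np.atleast_2d(np.array(X,float)),cv2.Rodrigues(np.array(m['R']))[0],np.array(m['t']),K,np.array(m['D']))[0][:,0]
E
python3 - <<'E'
from h import *
m=camera_model("top"); im=cv2.imread("pics/top0.png")
for n,uv,z in [("clampA",(216,213),.03),("clampB",(252,165),.02),("tape",(202,176),.02),("s1",(377,199),.045),("s2",(369,227),.045),("s3",(425,240),.045),("pen",(396,237),.01)]:
    p=onz(m,uv,z); print(n,p.round(3),np.hypot(*p[:2]).round(3))
a=cv2.resize(im[140:260,170:290],None,fx=4.2,fy=4.2,interpolation=cv2.INTER_CUBIC)
s=cv2.imread("pics/side0.png"); b=cv2.resize(s[230:330,300:400],(400,400),interpolation=cv2.INTER_CUBIC)
c=cv2.resize(im[180:260,350:450],(500,400),interpolation=cv2.INTER_CUBIC)
cv2.imwrite("pics/crop1.png",a); 
wm=camera_model("wrist"); s=sense(); Rw=np.array(wm['R']); C=-Rw.T@np.array(wm['t'])
print(s['eef_rot'].T@(C-s['eef_pos']), (Rw@s['eef_rot']).round(3), wm['fx'])
E
```

```text
clampA [0.389 0.251 0.03 ] 0.463
clampB [0.621 0.205 0.02 ] 0.654
tape [0.513 0.37  0.02 ] 0.632
s1 [ 0.636 -0.295  0.045] 0.701
s2 [ 0.521 -0.298  0.045] 0.601
s3 [ 0.541 -0.502  0.045] 0.738
pen [ 0.53  -0.404  0.01 ] 0.666
[0.08259177 0.00011015 0.02136513] [[ 0.001  1.     0.002]
 [-0.956  0.002 -0.292]
 [-0.292 -0.002  0.956]] 348.9624376808285
```

View pics/crop1.png

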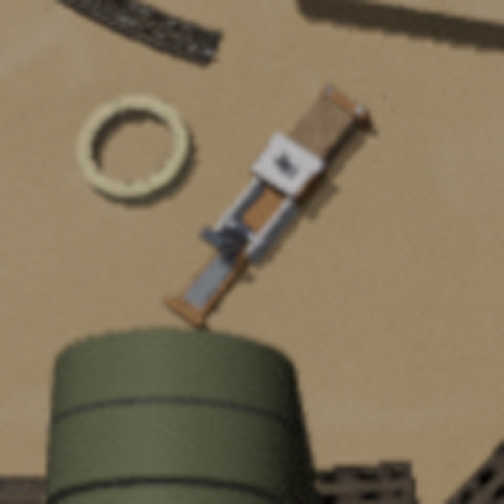

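The clamp's fixed jaw is at the end farther from the robot, and its jaw opens towards the robot. The nearest look-alike sleeve is s2 at (0.52,-0.30). I'll move above it for a wrist view.

Call:
{"fn": "arm_command", "kwargs": {
  "series": [
    {"xyz":[0.28,0.35,0]},
    {"xyz":[0.28,0.35,0]},
    {"xyz":[0.28,0.35,0]},
    {"xyz":[0.28,0.35,0]},
    {"xyz":[0.28,0.35,0]},
    {"xyz":[0.28,0.35,0]},
    {"xyz":[0.28,0.35,0]},
    {"xyz":[0.28,0.35,0]},
    {"xyz":[0.28,0.35,0]},
    {"xyz":[0.28,0.35,0]},
    {"xyz":[0.28,0.35,0]},
    {"xyz":[0.28,0.35,0]},
    {"xyz":[0.28,0.35,0]}
  ],
  "jaw": 1
}}

```text
invalid input
```

```bash
python3 - <<'E'
from h import *
import pickle
m=camera_model("wrist"); s=sense(); im=get_image("wrist"); cv2.imwrite("pics/w1.png",im); pickle.dump((m,s),open("w1.pkl","wb")); print(s['t'],s['eef_pos'],s['joint_positions'])
E
```

```text
0.1 [ 0.29299096 -0.57997072  0.40361241] [-6.79294829e+01  7.13001678e+00  9.46257069e+01 -7.53908847e-04
  7.83520264e+01 -4.73231092e+00]
```

View pics/w1.png

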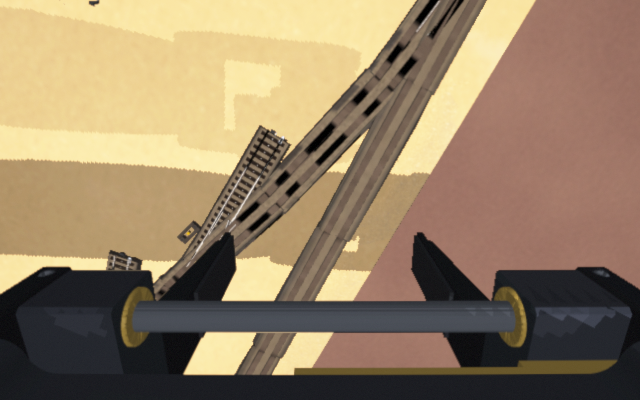

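The move was refused, probably because "spin" was missing. The wrist view looks forward, along tool +x, and the fingers fill its lower half. So the target should sit about 60 mm ahead of the TCP.

Call:
{"fn": "arm_command", "kwargs": {
  "series": [
    {"xyz":[0.21,0.31,0],"spin":0},
    {"xyz":[0.21,0.31,0],"spin":0},
    {"xyz":[0.21,0.31,0],"spin":0},
    {"xyz":[0.21,0.31,0],"spin":0},
    {"xyz":[0.21,0.31,0],"spin":0},
    {"xyz":[0.21,0.31,0],"spin":0},
    {"xyz":[0.21,0.31,0],"spin":0},
    {"xyz":[0.21,0.31,0],"spin":0},
    {"xyz":[0.21,0.31,0],"spin":0},
    {"xyz":[0.21,0.31,0],"spin":0},
    {"xyz":[0.21,0.31,0],"spin":0}
  ],
  "jaw": 1,
  "grip_force": 20
}}

```text
t: 1.07
eef_pos: [0.4605, -0.3331, 0.4045]
eef_rot: [[0.893, 0.45, -0.001], [0.45, -0.893, -0.0], [-0.001, -0.0, -1.0]]
contact_force: [0.1, -0.8, 0.2]
grip_width: 1.003
grip_force: 0.0
```

```bash
python3 - <<'E'
from h import *
import pickle
m=camera_model("wrist"); s=sense(); im=get_image("wrist"); cv2.imwrite("pics/w2.png",im); pickle.dump((m,s),open("w2.pkl","wb")); print(s['t'],s['eef_pos'],s['joint_positions'])
E
```

```text
1.0667 [ 0.460511   -0.3331243   0.40453703] [-4.12867059e+01 -3.19302691e+00  1.05130062e+02 -3.30487649e-02
  7.80815108e+01  2.19790718e+01]
```

View pics/w2.png

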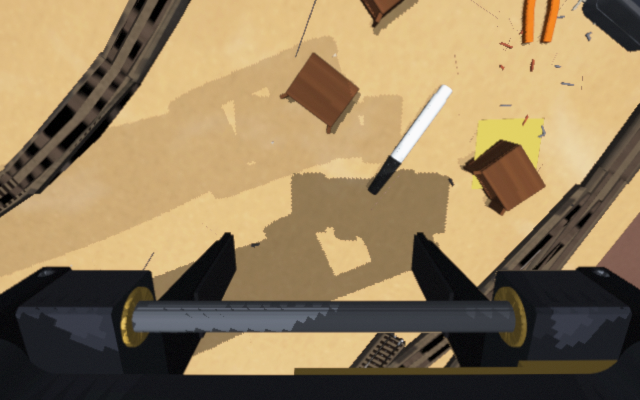

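The wrist view shows s2 at (323,90), the pen at (410,140), s3 at (505,178) and s1 at the top edge. s2's lips seem to be on its lower-left edge. I'll measure its top face and crop closer.

```bash
python3 - <<'E'
from h import *
import pickle
m,s=pickle.load(open("w2.pkl","rb")); im=cv2.imread("pics/w2.png")
c=im[35:150,260:390]; cv2.imwrite("pics/crop2.png",cv2.resize(c,None,fx=5,fy=5,interpolation=cv2.INTER_CUBIC))
hsv=cv2.cvtColor(im,cv2.COLOR_BGR2HSV)
print(hsv[85,325],hsv[95,300],hsv[120,330],hsv[60,280])
p=onz(m,(323,90),.045);print(p, s['eef_rot'].T@(p-s['eef_pos']))
E
```

```text
[ 12 154 111] [ 12 158 108] [ 11 154 109] [ 18 106 207]
[ 0.53368527 -0.29516824  0.045     ] [ 0.0826586  -0.00093922  0.35948391]
```

View pics/crop2.png

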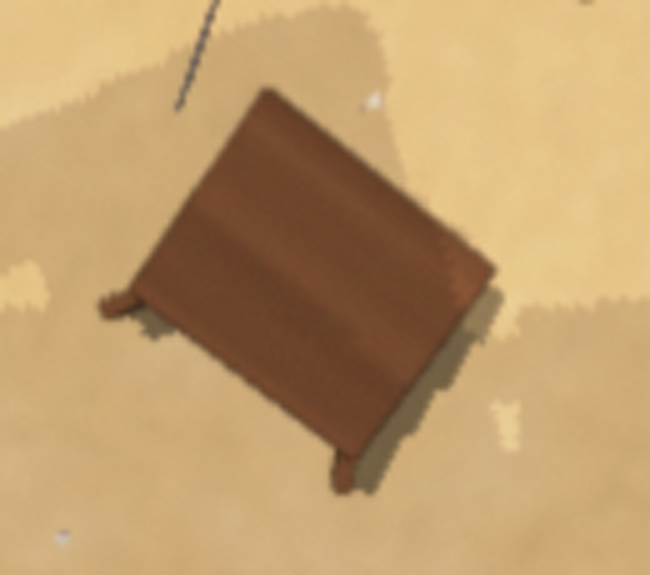

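The crop shows s2's top-face corners at (267,88), (495,268), (350,457) and (135,287). The two lips are on the edge from (135,287) to (350,457), so that is the mouth.

```bash
python3 - <<'E'
from h import *
import pickle
m,s=pickle.load(open("w2.pkl","rb"))
P=[onz(m,(u/5-.4+260,v/5-.4+35),.045) for u,v in [(135,287),(350,457),(495,268),(267,88)]]
P=np.array(P);print(P.round(4))
print([np.linalg.norm(P[i]-P[(i+1)%4]).round(4) for i in range(4)])
mo=(P[0]+P[1])/2; bk=(P[2]+P[3])/2; d=bk-mo; 
e=P[1]-P[0]
print(mo,bk,np.degrees(np.arctan2(d[1],d[0])),np.degrees(np.arctan2(e[1],e[0]))+90)
E
```

```text
[[ 0.5169 -0.2658  0.045 ]
 [ 0.5071 -0.3156  0.045 ]
 [ 0.55   -0.3239  0.045 ]
 [ 0.5588 -0.2724  0.045 ]]
[np.float64(0.0508), np.float64(0.0436), np.float64(0.0522), np.float64(0.0424)]
[ 0.51199846 -0.2907013   0.045     ] [ 0.55437143 -0.29814331  0.045     ] -9.961324137946184 -11.016824662648503
```

Call:
{"fn": "arm_command", "kwargs": {
  "series": [
    {"xyz":[0.03,0.02,-0.15],"spin":0},
    {"xyz":[0.03,0.02,-0.15],"spin":0},
    {"xyz":[0.03,0.02,-0.15],"spin":0},
    {"xyz":[0.03,0.02,-0.15],"spin":0},
    {"xyz":[0.03,0.02,-0.15],"spin":0},
    {"xyz":[0.03,0.02,-0.15],"spin":0}
  ]
}}

```text
t: 1.62
eef_pos: [0.4851, -0.3177, 0.2867]
eef_rot: [[0.893, 0.45, 0.002], [0.45, -0.893, -0.002], [0.001, 0.002, -1.0]]
contact_force: [0.0, 0.1, -0.0]
grip_width: 0.999
grip_force: 0.0
```

```bash
python3 - <<'E'
from h import *
import pickle
m=camera_model("wrist"); s=sense(); im=get_image("wrist"); cv2.imwrite("pics/w3.png",im); pickle.dump((m,s),open("w3.pkl","wb"))
hsv=cv2.cvtColor(im,cv2.COLOR_BGR2HSV)
k=cv2.inRange(hsv,(5,120,60),(15,200,135)); k[230:]=0
k=cv2.morphologyEx(k,cv2.MORPH_OPEN,np.ones((19,19)))
cs=max(cv2.findContours(k,0,2)[0],key=cv2.contourArea)
q=cv2.approxPolyDP(cs,6,True)[:,0]; print(q.tolist(), cv2.contourArea(cs))
for z in (.045,):
  P=np.array([onz(m,u,z) for u in q]);print(P.round(4)); print([np.linalg.norm(P[i]-P[(i+1)%len(P)]).round(4) for i in range(len(P))])
v=im.copy(); cv2.drawContours(v,[q.reshape(-1,1,2)],-1,(0,255,0),1); cv2.imwrite("pics/w3v.png",v[:260,150:500])
E
```

```text
[[305, 93], [279, 130], [279, 148], [325, 181], [344, 181], [370, 148], [370, 129], [324, 93]] 5485.0
[[ 0.5526 -0.2714  0.045 ]
 [ 0.5253 -0.2666  0.045 ]
 [ 0.5151 -0.2713  0.045 ]
 [ 0.509  -0.3071  0.045 ]
 [ 0.5145 -0.3181  0.045 ]
 [ 0.541  -0.3228  0.045 ]
 [ 0.5514 -0.317   0.045 ]
 [ 0.5577 -0.2817  0.045 ]]
[np.float64(0.0277), np.float64(0.0113), np.float64(0.0363), np.float64(0.0124), np.float64(0.0269), np.float64(0.0119), np.float64(0.0359), np.float64(0.0115)]
```

View pics/w3v.png

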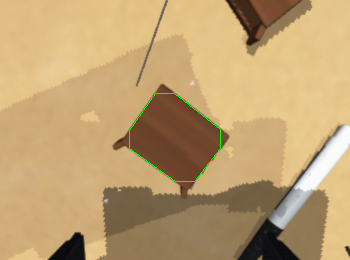

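The closer view has s2 centred at about (325,137). The morphology clipped its corners, so I'll recover them by intersecting the four edges.

```bash
python3 - <<'E'
from h import *
import pickle
m,s=pickle.load(open("w3.pkl","rb")); im=cv2.imread("pics/w3.png")
hsv=cv2.cvtColor(im,cv2.COLOR_BGR2HSV)
k=cv2.inRange(hsv,(5,120,60),(15,200,135)); k[230:]=0
k=cv2.morphologyEx(k,cv2.MORPH_OPEN,np.ones((19,19)))
c=max(cv2.findContours(k,0,1)[0],key=cv2.contourArea)[:,0].astype(float)
E=[((305,93),(279,130)),((279,148),(325,181)),((344,181),(370,148)),((370,129),(324,93))]
L=[]
for a,b in E:
    a,b=np.array(a,float),np.array(b,float); t=(b-a)/np.linalg.norm(b-a); n=np.array([-t[1],t[0]])
    sel=c[(abs((c-a)@n)<2.5)&((c-a)@t>1)&((c-a)@t<np.linalg.norm(b-a)-1)]
    vx,vy,x,y=cv2.fitLine(sel.astype(np.float32),cv2.DIST_HUBER,0,.01,.01).ravel()
    nn=np.array([-vy,vx]); cc=nn@[x,y]; o=np.sign(nn@(np.array([325,137])-[x,y])); L.append((nn,cc-o*.5))
C=[np.linalg.solve([L[i][0],L[(i+1)%4][0]],[L[i][1],L[(i+1)%4][1]]) for i in range(4)]
P=np.array([onz(m,u,.045) for u in C]); print(np.round(C,1),P.round(4))
print([np.linalg.norm(P[i]-P[(i+1)%4]).round(4) for i in range(4)])
mo=(P[0]+P[1])/2; bk=(P[2]+P[3])/2; d=bk-mo;e=P[1]-P[0]
print(mo,bk,P.mean(0),np.degrees(np.arctan2(d[1],d[0])),np.degrees(np.arctan2(e[1],e[0]))+90)
for n in("top","side"):
    print(n,proj(camera_model(n),P).round(1).tolist())
E
```

```text
[[270.  141.8]
 [336.9 190.1]
 [379.7 136. ]
 [311.3  82.7]] [[ 0.5161 -0.2646  0.045 ]
 [ 0.507  -0.3168  0.045 ]
 [ 0.5504 -0.3246  0.045 ]
 [ 0.5596 -0.2722  0.045 ]]
[np.float64(0.053), np.float64(0.0441), np.float64(0.0532), np.float64(0.0442)]
[ 0.5115344  -0.29072304  0.045     ] [ 0.55501339 -0.29839904  0.045     ] [ 0.5332739  -0.29456104  0.045     ] -10.01211159509965 -9.899758816631504
top [[359.7, 225.3], [372.8, 232.2], [378.2, 222.1], [365.2, 215.3]]
side [[323.5, 246.1], [323.8, 256.9], [341.3, 256.8], [340.2, 246.0]]
```

The sleeve's mouth centre is about (0.511,-0.291), with its way in at yaw -10°. case_home is then about (0.517,-0.292). The block in the clamp has nearly the same yaw, so I'll turn the tool to about -11° and look at the clamp.

Call:
{"fn": "arm_command", "kwargs": {
  "series": [
    {"xyz":[0,0,0.1],"spin":0},
    {"xyz":[0,0.05,0.2],"spin":-0.08},
    {"xyz":[-0.08,0.7,0.27],"spin":-0.44},
    {"xyz":[-0.08,0.7,0.27],"spin":-0.44},
    {"xyz":[-0.08,0.7,0.27],"spin":-0.44},
    {"xyz":[-0.08,0.7,0.27],"spin":-0.44},
    {"xyz":[-0.08,0.7,0.27],"spin":-0.44},
    {"xyz":[-0.08,0.7,0.27],"spin":-0.44},
    {"xyz":[-0.08,0.7,0.27],"spin":-0.44},
    {"xyz":[-0.08,0.7,0.27],"spin":-0.44},
    {"xyz":[-0.08,0.7,0.27],"spin":-0.44},
    {"xyz":[-0.08,0.7,0.27],"spin":-0.44},
    {"xyz":[-0.08,0.7,0.27],"spin":-0.44},
    {"xyz":[-0.08,0.7,0.27],"spin":-0.44},
    {"xyz":[-0.08,0.7,0.27],"spin":-0.44},
    {"xyz":[-0.08,0.7,0.27],"spin":-0.44},
    {"xyz":[-0.08,0.7,0.27],"spin":-0.44},
    {"xyz":[-0.08,0.7,0.27],"spin":-0.44},
    {"xyz":[-0.08,0.7,0.27],"spin":-0.44},
    {"xyz":[-0.08,0.7,0.27],"spin":-0.44}
  ]
}}

```text
t: 3.33
eef_pos: [0.4211, 0.2427, 0.5018]
eef_rot: [[0.981, -0.193, 0.002], [-0.193, -0.981, 0.0], [0.002, -0.001, -1.0]]
contact_force: [-0.6, -0.8, 0.2]
grip_width: 1.001
grip_force: 0.0
```

```bash
python3 - <<'E'
from h import *
import pickle
m=camera_model("wrist"); s=sense(); im=get_image("wrist"); cv2.imwrite("pics/w4.png",im); pickle.dump((m,s),open("w4.pkl","wb"))
print(s['t'],s['eef_pos'])
cv2.imwrite("pics/w4v.png",cv2.resize(im[:290,170:470],(600,580),interpolation=cv2.INTER_CUBIC))
E
```

```text
3.3333 [0.42114058 0.24265755 0.50175368]
```

View pics/w4v.png

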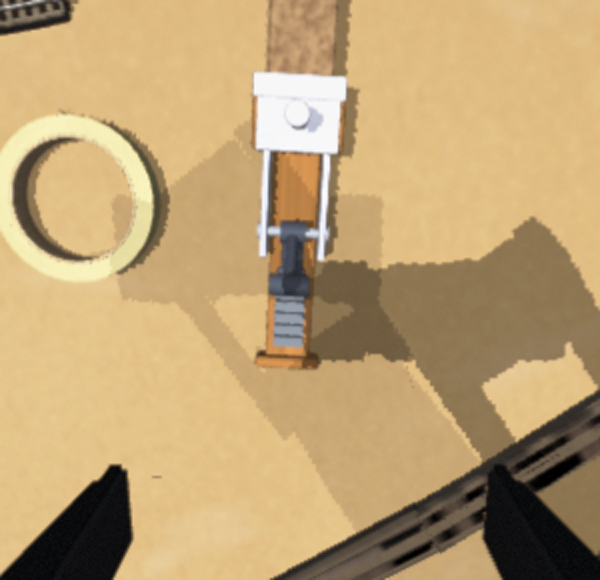

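The view shows the post cap at crop (297,113), the knob at (289,285), the pivot pin from (262,231) to (327,234), and the jaw plate's far edge from (254,73) to (347,78). The tape is at the left.

```bash
python3 - <<'E'
from h import *
import pickle
m,s=pickle.load(open("w4.pkl","rb"))
w=lambda u,v,z: onz(m,(u/2-.25+170,v/2-.25),z)
post=w(297,113,.083);knob=w(289,284,.069);piv=(w(262,231,.028)+w(327,234,.028))/2
a,b,c,d=w(254,73,.047),w(347,78,.047),w(338,153,.047),w(257,149,.047)
beamend=(w(267,352,.014)+w(313,354,.014))/2; mid=(w(269,60,.04)+w(337,65,.04))/2
bl=w(270,5,.04),w(270,65,.04)
for n,p in dict(post=post,knob=knob,piv=piv,a=a,b=b,c=c,d=d,beamend=beamend,mid=mid).items(): print(n,p.round(4))
yaw=lambda p,q: np.degrees(np.arctan2(q[1]-p[1],q[0]-p[0]))
print("yaws",yaw(piv,post),yaw(knob,post),yaw(beamend,post),yaw(beamend,mid),yaw(b,a)-90,yaw(*bl[::-1]),"dist",np.linalg.norm((post-piv)[:2]),np.linalg.norm(a-b),np.linalg.norm(knob[:2]-piv[:2]))
t=camera_model("top")
print(proj(t,[post,knob]).round(1), "eef",s['eef_pos'])
im=cv2.imread("pics/top0.png");hsv=cv2.cvtColor(im,cv2.COLOR_BGR2HSV)
E
```

```text
post [0.5374 0.2261 0.083 ]
knob [0.4475 0.2491 0.069 ]
piv [0.4732 0.2415 0.028 ]
a [0.5662 0.246  0.047 ]
b [0.5534 0.1944 0.047 ]
c [0.5144 0.2067 0.047 ]
d [0.5257 0.253  0.047 ]
beamend [0.3936 0.2609 0.014 ]
mid [0.5673 0.2173 0.04  ]
yaws -13.462162364641111 -14.34103032224361 -13.60137315386659 -14.081748367043634 -13.91153145323706 -11.90766970661483 dist 0.06596400549258363 0.05318006029149012 0.026900362371177655
[[235.6 174.8]
 [220.8 195.5]] eef [0.42114058 0.24265755 0.50175368]
```

The clamp's -x direction is yaw about -13.8°, so u=(0.971,-0.239). The post is at (0.537,0.226), the knob at (0.4475,0.249), and the block centre at about (0.582,0.215). I'll shut the fingers and go down behind the knob.

Call:
{"fn": "arm_command", "kwargs": {
  "series": [
    {"xyz":[-0.003,0.015,-0.1],"spin":-0.031},
    {"xyz":[-0.003,0.015,-0.2],"spin":-0.031},
    {"xyz":[-0.003,0.015,-0.25],"spin":-0.031},
    {"xyz":[-0.003,0.015,-0.25],"spin":-0.031},
    {"xyz":[-0.003,0.015,-0.25],"spin":-0.031},
    {"xyz":[-0.003,0.015,-0.25],"spin":-0.031},
    {"xyz":[-0.003,0.015,-0.25],"spin":-0.031},
    {"xyz":[-0.003,0.015,-0.25],"spin":-0.031},
    {"xyz":[-0.003,0.015,-0.28],"spin":-0.031},
    {"xyz":[-0.003,0.015,-0.314],"spin":-0.031},
    {"xyz":[-0.003,0.015,-0.314],"spin":-0.031},
    {"xyz":[-0.003,0.015,-0.314],"spin":-0.031}
  ],
  "jaw": -1,
  "grip_force": 10
}}

```text
t: 4.38
eef_pos: [0.4193, 0.2559, 0.2513]
eef_rot: [[0.972, -0.237, 0.001], [-0.237, -0.972, 0.001], [0.001, -0.001, -1.0]]
contact_force: [0.5, 0.0, 0.7]
grip_width: 0.218
grip_force: 0.0
```

Call:
{"fn": "arm_command", "kwargs": {
  "series": [
    {"xyz":[0,0,0],"spin":0},
    {"xyz":[0,0,0],"spin":0},
    {"xyz":[0.008,-0.002,0],"spin":0},
    {"xyz":[0.016,-0.004,0],"spin":0},
    {"xyz":[0.024,-0.006,0],"spin":0},
    {"xyz":[0.032,-0.008,0],"spin":0},
    {"xyz":[0.04,-0.01,0],"spin":0},
    {"xyz":[0.048,-0.012,0],"spin":0},
    {"xyz":[0.056,-0.014,0],"spin":0},
    {"xyz":[0.064,-0.0157,0],"spin":0},
    {"xyz":[0.072,-0.0177,0],"spin":0},
    {"xyz":[0.072,-0.0177,0],"spin":0}
  ]
}}

```text
t: 5.38
eef_pos: [0.4774, 0.2414, 0.2497]
eef_rot: [[0.971, -0.237, 0.001], [-0.237, -0.971, 0.0], [0.001, -0.0, -1.0]]
contact_force: [-0.3, 0.1, -0.3]
grip_width: 0.005
grip_force: 0.0
```

Call:
{"fn": "arm_command", "kwargs": {
  "series": [
    {"xyz":[-0.005,0.001,0.05],"spin":0},
    {"xyz":[-0.005,0.001,0.1],"spin":0},
    {"xyz":[-0.005,0.001,0.15],"spin":0},
    {"xyz":[-0.005,0.001,0.2],"spin":0},
    {"xyz":[-0.005,0.001,0.2],"spin":0},
    {"xyz":[-0.005,0.001,0.2],"spin":0},
    {"xyz":[-0.005,0.001,0.2],"spin":0}
  ],
  "jaw": 0.2
}}

```text
t: 5.97
eef_pos: [0.472, 0.2424, 0.4092]
eef_rot: [[0.972, -0.236, -0.0], [-0.236, -0.972, -0.0], [-0.0, 0.0, -1.0]]
contact_force: [0.2, 1.2, -1.1]
grip_width: 0.441
grip_force: 0.0
```

```bash
python3 - <<'E'
from h import *
import pickle
m=camera_model("wrist"); s=sense(); im=get_image("wrist"); cv2.imwrite("pics/w5.png",im); pickle.dump((m,s),open("w5.pkl","wb"))
print(s['t'],s['eef_pos'],s['grip_width'])
hsv=cv2.cvtColor(im,cv2.COLOR_BGR2HSV)
q=proj(m,[[.5004,.2348,.07],[.4475,.2491,.07],[.5374,.2261,.083]]);print(q.round(1))
dark=cv2.inRange(hsv,(0,0,0),(180,255,85))
for u,v in q: 
  u,v=int(u),int(v); print(dark[v-8:v+9,u-16:u+17].mean()/255)
x0,y0=q[2].astype(int)
white=cv2.inRange(hsv,(0,0,150),(180,60,255))
n,l,st,c=cv2.connectedComponentsWithStats(white[:300]); 
for i in np.argsort(-st[1:,4])[:4]+1: print(st[i],c[i].round(1))
n,l,st,c=cv2.connectedComponentsWithStats(dark[:300]); 
for i in np.argsort(-st[1:,4])[:6]+1: print('dark',st[i],c[i].round(1), onz(m,c[i],.07).round(4))
cv2.imwrite("pics/w5v.png",cv2.resize(im[20:320,170:470],(600,600),interpolation=cv2.INTER_CUBIC))
E
```

```text
5.9667 [0.47203014 0.24241635 0.4092173 ] 0.4406478383559642
[[324.3 150.3]
 [322.7 206.9]
 [324.  108.3]]
0.5828877005347594
0.0392156862745098
0.0
[ 296   79   58  107 2828] [323.8 107.5]
[162 109  25  15 194] [174.4 114.9]
[192 193  18   7  63] [201.2 196.2]
[159  34  23   8  51] [172.7  37.4]
dark [ 530    0  110  300 7721] [598.6 197. ] [ 0.3952 -0.0101  0.07  ]
dark [ 363  233  176   67 5657] [437.8 276.4] [0.3467 0.152  0.07  ]
dark [ 140  233  145   67 4498] [225.6 280.2] [0.3935 0.3652 0.07  ]
dark [   0  267   80   33 1878] [ 44.8 285.8] [0.431  0.5518 0.07  ]
dark [310 142  28  54 818] [323.6 166.4] [0.4859 0.239  0.07  ]
dark [  0  39 184  35 665] [99.8 62.2] [0.6196 0.404  0.07  ]
```

View pics/w5v.png

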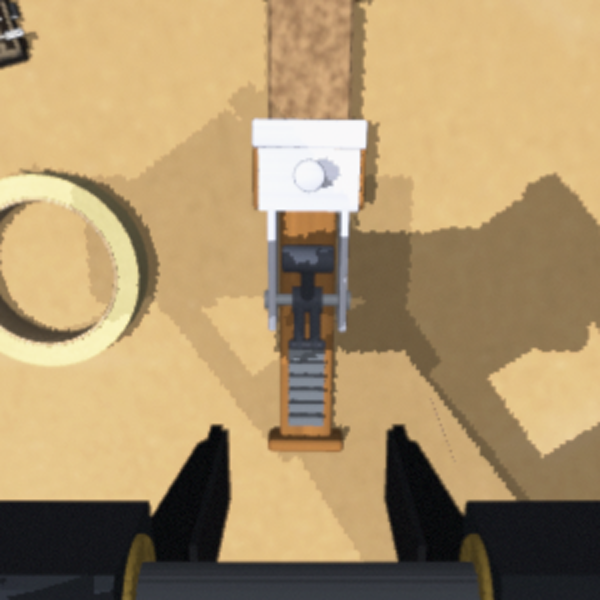

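The pawl is thrown over: the knob is now at crop (307,259), on the post side of the pivot, and the post cap is at (309,175). Next I'll go over the post, down, and grip.

Call:
{"fn": "arm_command", "kwargs": {
  "series": [
    {"xyz":[0.04,-0.01,0],"spin":0},
    {"xyz":[0.0825,-0.0205,0],"spin":0},
    {"xyz":[0.0825,-0.0205,-0.05],"spin":0},
    {"xyz":[0.0825,-0.0205,-0.1],"spin":0},
    {"xyz":[0.0825,-0.0205,-0.14],"spin":0},
    {"xyz":[0.0825,-0.0205,-0.17],"spin":0},
    {"xyz":[0.0825,-0.0205,-0.19],"spin":0},
    {"xyz":[0.0825,-0.0205,-0.21],"spin":0},
    {"xyz":[0.0825,-0.0205,-0.21],"spin":0},
    {"xyz":[0.0825,-0.0205,-0.21],"spin":0}
  ]
}}

```text
t: 6.85
eef_pos: [0.5372, 0.2258, 0.2388]
eef_rot: [[0.972, -0.236, -0.005], [-0.236, -0.972, -0.002], [-0.005, 0.003, -1.0]]
contact_force: [0.1, -0.0, -0.4]
grip_width: 0.598
grip_force: 0.0
```

Call:
{"fn": "arm_command", "kwargs": {
  "series": [
    {"xyz":[0,0,0],"spin":0},
    {"xyz":[0,0,0],"spin":0},
    {"xyz":[0,0,0],"spin":0},
    {"xyz":[0,0,0],"spin":0},
    {"xyz":[0,0,0],"spin":0},
    {"xyz":[0,0,0],"spin":0},
    {"xyz":[0,0,0],"spin":0},
    {"xyz":[0,0,0],"spin":0},
    {"xyz":[0,0,0],"spin":0},
    {"xyz":[0,0,0],"spin":0},
    {"xyz":[0,0,0],"spin":0},
    {"xyz":[0,0,0],"spin":0}
  ],
  "jaw": -1,
  "grip_force": 20
}}

```text
t: 7.85
eef_pos: [0.5383, 0.2258, 0.2417]
eef_rot: [[0.972, -0.236, -0.0], [-0.236, -0.972, -0.001], [-0.0, 0.001, -1.0]]
contact_force: [-2.0, -4.7, 2.9]
grip_width: 0.131
grip_force: 20.0
```

Call:
{"fn": "arm_command", "kwargs": {
  "series": [
    {"xyz":[-0.006,0.0015,0],"spin":0},
    {"xyz":[-0.012,0.0029,0],"spin":0},
    {"xyz":[-0.018,0.0044,0],"spin":0},
    {"xyz":[-0.024,0.0059,0],"spin":0},
    {"xyz":[-0.03,0.0074,0],"spin":0},
    {"xyz":[-0.036,0.0088,0],"spin":0},
    {"xyz":[-0.042,0.0103,0],"spin":0},
    {"xyz":[-0.048,0.0118,0],"spin":0},
    {"xyz":[-0.0535,0.0131,0],"spin":0},
    {"xyz":[-0.0535,0.0131,0],"spin":0},
    {"xyz":[-0.0535,0.0131,0],"spin":0}
  ]
}}

```text
t: 8.77
eef_pos: [0.495, 0.2368, 0.2417]
eef_rot: [[0.972, -0.236, -0.001], [-0.236, -0.972, 0.0], [-0.001, -0.0, -1.0]]
contact_force: [-3.1, -4.0, 5.4]
grip_width: 0.133
grip_force: 20.0
```

Call:
{"fn": "arm_command", "kwargs": {
  "series": [
    {"xyz":[0,0,0],"spin":0},
    {"xyz":[0,0,0],"spin":0},
    {"xyz":[0,0,0],"spin":0},
    {"xyz":[0,0,0],"spin":0},
    {"xyz":[0,0,0.03],"spin":0},
    {"xyz":[0,0,0.07],"spin":0},
    {"xyz":[0,0,0.12],"spin":0},
    {"xyz":[0.035,-0.01,0.17],"spin":0},
    {"xyz":[0.035,-0.01,0.2],"spin":0},
    {"xyz":[0.035,-0.01,0.2],"spin":0},
    {"xyz":[0.035,-0.01,0.2],"spin":0},
    {"xyz":[0.035,-0.01,0.2],"spin":0}
  ],
  "jaw": 0.4
}}

```text
t: 9.77
eef_pos: [0.5232, 0.2286, 0.4004]
eef_rot: [[0.972, -0.236, -0.002], [-0.236, -0.972, -0.0], [-0.002, 0.0, -1.0]]
contact_force: [0.2, 0.0, -0.0]
grip_width: 0.699
grip_force: 0.0
```

```bash
python3 - <<'E'
from h import *
import pickle
m=camera_model("wrist"); s=sense(); im=get_image("wrist"); cv2.imwrite("pics/w6.png",im); pickle.dump((m,s),open("w6.pkl","wb"))
print(s['t'],s['eef_pos'],s['grip_width'])
hsv=cv2.cvtColor(im,cv2.COLOR_BGR2HSV)
u=np.array([.971,-.2385,0]); c=np.array([.5816,.2152,.040])
q=proj(m,[c+np.array(d) for d in [u*0,u*.0345,-u*.0345]]); print(q.round(1))
for v in range(0,260,8):
    print(v, [tuple(hsv[v,x]) for x in (int(q[0,0]),)][0], end=' ')
v=int(q[0,1]); print()
print([(x,*map(int,hsv[v,x])) for x in range(int(q[0,0])-36,int(q[0,0])+37,3)])
E
```

```text
9.7667 [0.52316292 0.22857365 0.40042894] 0.6994091859610997
[[322.6 114. ]
 [322.7  75.6]
 [322.5 150.2]]
0 (np.uint8(19), np.uint8(103), np.uint8(230)) 8 (np.uint8(19), np.uint8(104), np.uint8(229)) 16 (np.uint8(19), np.uint8(105), np.uint8(229)) 24 (np.uint8(19), np.uint8(107), np.uint8(229)) 32 (np.uint8(20), np.uint8(104), np.uint8(231)) 40 (np.uint8(20), np.uint8(104), np.uint8(228)) 48 (np.uint8(20), np.uint8(103), np.uint8(230)) 56 (np.uint8(19), np.uint8(104), np.uint8(231)) 64 (np.uint8(15), np.uint8(156), np.uint8(206)) 72 (np.uint8(15), np.uint8(156), np.uint8(182)) 80 (np.uint8(16), np.uint8(106), np.uint8(202)) 88 (np.uint8(15), np.uint8(106), np.uint8(198)) 96 (np.uint8(16), np.uint8(110), np.uint8(162)) 104 (np.uint8(15), np.uint8(109), np.uint8(162)) 112 (np.uint8(16), np.uint8(106), np.uint8(176)) 120 (np.uint8(16), np.uint8(108), np.uint8(170)) 128 (np.uint8(15), np.uint8(108), np.uint8(158)) 136 (np.uint8(15), np.uint8(105), np.uint8(177)) 144 (np.uint8(16), np.uint8(103), np.uint8(106)) 152 (np.uint8(15), np.uint8(154), np.uint8(134)) 160 (np.uint8(15), np.uint8(
[... 433 characters left out ...]
p.uint8(153), np.uint8(113)) 240 (np.uint8(176), np.uint8(21), np.uint8(84)) 248 (np.uint8(111), np.uint8(51), np.uint8(114)) 256 (np.uint8(110), np.uint8(51), np.uint8(90)) 
[(286, 18, 106, 211), (289, 18, 109, 210), (292, 18, 108, 212), (295, 18, 108, 211), (298, 18, 105, 211), (301, 18, 108, 205), (304, 15, 104, 166), (307, 15, 107, 171), (310, 15, 108, 168), (313, 16, 105, 175), (316, 15, 109, 164), (319, 15, 108, 166), (322, 15, 107, 172), (325, 16, 106, 178), (328, 16, 105, 187), (331, 16, 102, 187), (334, 15, 105, 170), (337, 15, 108, 196), (340, 15, 107, 200), (343, 16, 102, 150), (346, 18, 109, 117), (349, 18, 108, 144), (352, 18, 109, 211), (355, 18, 109, 211), (358, 18, 109, 210)]
```

```bash
python3 - <<'E'
from h import *
import pickle
m,s=pickle.load(open("w6.pkl","rb")); im=cv2.imread("pics/w6.png")
hsv=cv2.cvtColor(im,cv2.COLOR_BGR2HSV)
k=cv2.inRange(hsv,(13,85,95),(17,132,255)); k[:60]=0;k[165:]=0;k[:,:280]=0;k[:,370:]=0
k=cv2.morphologyEx(cv2.medianBlur(k,5),cv2.MORPH_OPEN,np.ones((5,5)))
c=max(cv2.findContours(k,0,1)[0],key=cv2.contourArea); r=cv2.minAreaRect(c); b=cv2.boxPoints(r); print(r)
P=np.array([onz(m,x,.040) for x in b]); print(P.round(4)); ce=P.mean(0); print(ce)
L=[np.linalg.norm(P[i]-P[(i+1)%4]) for i in range(2)]; print(L)
i=int(np.argmax(L)); e=P[(i+1)%4]-P[i]; print(np.degrees(np.arctan2(e[1],e[0])))
e=e*np.sign(e[0])/np.linalg.norm(e); g=ce-.024*e; print("grasp",g,"tool delta",(g-s['eef_pos'])[:2]/.8)
x=k.any(1).nonzero()[0]; print(x[0],x[-1]); 
for v in range(80,148,8): q=k[v].nonzero()[0]; print(v,q[0],q[-1])
E
```

```text
((323.5, 110.0), (70.0, 43.0), 90.0)
[[0.6201 0.2253 0.04  ]
 [0.6108 0.1869 0.04  ]
 [0.5479 0.2009 0.04  ]
 [0.5577 0.2416 0.04  ]]
[0.58411451 0.21368582 0.04      ]
[np.float64(0.03950736048762447), np.float64(0.06442359529689409)]
167.42189718346305
grasp [0.56069051 0.2189123  0.04      ] tool delta [ 0.04690948 -0.01207668]
75 145
80 302 345
88 302 344
96 302 344
104 302 345
112 302 344
120 303 344
128 303 344
136 303 343
144 304 339
```

Call:
{"fn": "arm_command", "kwargs": {
  "series": [
    {"xyz":[0.0444,-0.0106,0],"spin":0},
    {"xyz":[0.0444,-0.0106,-0.05],"spin":0},
    {"xyz":[0.0444,-0.0106,-0.1],"spin":0},
    {"xyz":[0.0444,-0.0106,-0.15],"spin":0},
    {"xyz":[0.0444,-0.0106,-0.18],"spin":0},
    {"xyz":[0.0444,-0.0106,-0.21],"spin":0},
    {"xyz":[0.0444,-0.0106,-0.23],"spin":0},
    {"xyz":[0.0444,-0.0106,-0.2475],"spin":0},
    {"xyz":[0.0444,-0.0106,-0.2475],"spin":0},
    {"xyz":[0.0444,-0.0106,-0.2475],"spin":0}
  ]
}}

```text
t: 10.65
eef_pos: [0.5582, 0.22, 0.2019]
eef_rot: [[0.972, -0.236, -0.003], [-0.236, -0.972, -0.001], [-0.003, 0.002, -1.0]]
contact_force: [-0.3, 0.7, 0.1]
grip_width: 0.698
grip_force: 0.0
```

Call:
{"fn": "arm_command", "kwargs": {
  "series": [
    {"xyz":[0,0,0],"spin":0},
    {"xyz":[0,0,0],"spin":0},
    {"xyz":[0,0,0],"spin":0},
    {"xyz":[0,0,0],"spin":0},
    {"xyz":[0,0,0],"spin":0},
    {"xyz":[0,0,0],"spin":0},
    {"xyz":[0,0,0],"spin":0},
    {"xyz":[0,0,0],"spin":0},
    {"xyz":[0,0,0],"spin":0},
    {"xyz":[0,0,0],"spin":0}
  ],
  "jaw": -1,
  "grip_force": 25
}}

```text
t: 11.48
eef_pos: [0.5594, 0.2202, 0.2045]
eef_rot: [[0.972, -0.236, 0.001], [-0.236, -0.972, 0.0], [0.001, -0.001, -1.0]]
contact_force: [-1.8, 0.3, 5.4]
grip_width: 0.418
grip_force: 25.0
```

The gripper holds the block at about 40 mm. I'll lift it and carry it to a point in front of the sleeve mouth.

Call:
{"fn": "arm_command", "kwargs": {
  "series": [
    {"xyz":[0,0,0.01],"spin":0},
    {"xyz":[0,0,0.03],"spin":0},
    {"xyz":[0,0,0.06],"spin":0},
    {"xyz":[0,0,0.1],"spin":0},
    {"xyz":[-0.005,-0.02,0.125],"spin":0},
    {"xyz":[-0.016,-0.06,0.125],"spin":0.0425},
    {"xyz":[-0.028,-0.105,0.125],"spin":0.0425},
    {"xyz":[-0.04,-0.15,0.125],"spin":0.0425},
    {"xyz":[-0.052,-0.2,0.125],"spin":0.0425},
    {"xyz":[-0.064,-0.245,0.125],"spin":0.0425},
    {"xyz":[-0.077,-0.295,0.125],"spin":0.0425},
    {"xyz":[-0.09,-0.345,0.125],"spin":0.0425},
    {"xyz":[-0.105,-0.395,0.125],"spin":0.0425},
    {"xyz":[-0.117,-0.445,0.125],"spin":0.0425},
    {"xyz":[-0.13,-0.495,0.125],"spin":0.0425},
    {"xyz":[-0.143,-0.545,0.125],"spin":0.0425},
    {"xyz":[-0.156,-0.595,0.125],"spin":0.0425},
    {"xyz":[-0.1625,-0.62,0.125],"spin":0.0425},
    {"xyz":[-0.1625,-0.62,0.125],"spin":0.0425},
    {"xyz":[-0.1625,-0.62,0.125],"spin":0.0425}
  ]
}}

```text
t: 13.15
eef_pos: [0.4284, -0.2767, 0.3033]
eef_rot: [[0.984, -0.177, -0.0], [-0.177, -0.984, 0.001], [-0.001, -0.001, -1.0]]
contact_force: [0.5, -0.3, -0.5]
grip_width: 0.423
grip_force: 25.0
```

```bash
python3 - <<'E'
from h import *
import pickle
s=sense(); print(s['t'],s['eef_pos'],s['grip_width'],s['grip_force'],s['contact_force'],s['eef_rot'].round(4).tolist())
m=camera_model("wrist"); im=get_image("wrist"); cv2.imwrite("pics/w7.png",im); pickle.dump((m,s),open("w7.pkl","wb"))
si=get_image("side"); cv2.imwrite("pics/s7.png",si)
R=s['eef_rot']; p=s['eef_pos']
c=p+R@np.array([.024,0,.1775]); top=c+R@np.array([0,0,-.013])
print("block exp",c, proj(m,[top+R@np.array([a,b,0]) for a in(-.0345,.0345) for b in(-.0205,.0205)]).round(1).tolist())
M=camera_model("side"); print(proj(M,[c+R@np.array([a,0,b]) for a in(-.0345,.0345) for b in(-.013,.013)]).round(1).tolist())
a=cv2.resize(im[60:360,200:440],(480,600),interpolation=cv2.INTER_CUBIC)
q=proj(M,[c])[0].astype(int); b=cv2.resize(si[q[1]-60:q[1]+60,q[0]-25:q[0]+39],(320,600),interpolation=cv2.INTER_CUBIC)
print(q); cv2.imwrite("pics/v7.png",np.hstack([a,b]))
E
```

```text
13.15 [ 0.42843213 -0.276711    0.30333765] 0.42268657105315083 24.962114989757538 [ 0.54981493 -0.31878576 -0.46627209] [[0.9843, -0.1767, -0.0004], [-0.1767, -0.9843, 0.0009], [-0.0006, -0.0008, -1.0]]
block exp [ 0.45197928 -0.28080017  0.1258241 ] [[279.4, 296.5], [366.4, 296.7], [273.4, 150.8], [372.7, 151.0]]
[[285.4, 219.3], [285.8, 228.5], [313.3, 219.2], [313.3, 228.4]]
[299 223]
```

View pics/v7.png

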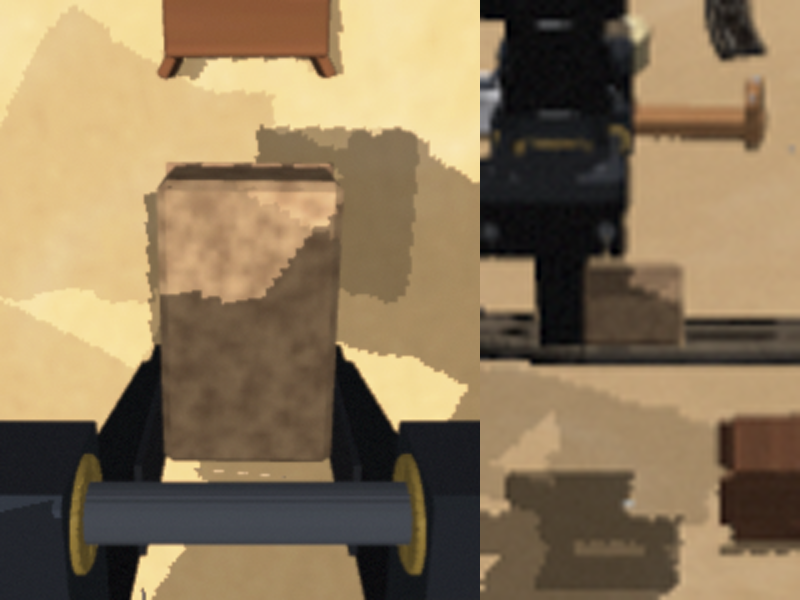

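The block is level and straight in the grip, with its front top edge from about (280,152) to (369,151). The sleeve's mouth edge runs from (282.5,87.5) to (365,88.5), well aligned with it. I'll measure the offset in this same view.

```bash
python3 - <<'E'
from h import *
import pickle
m,s=pickle.load(open("w7.pkl","rb")); R=s['eef_rot']; p=s['eef_pos']; im=cv2.imread("pics/w7.png")
T=lambda u,z:(R.T@(onz(m,u,z)-p)).round(4)
print("mouth",T((282.3,88),.045),T((365,88.5),.045))
hsv=cv2.cvtColor(im,cv2.COLOR_BGR2HSV)
k=cv2.inRange(hsv,(4,120,60),(15,255,210))
for v in range(62,86,6):
    x=k[v,240:420].nonzero()[0]+240; print(v,x[0],x[-1],T((x[0]-.5,v),.045),T((x[-1]+.5,v),.045))
print("block front",T((280,151),.1388),T((369,151),.1388),"rear",T((281.5,289),.1388),T((365.5,289),.1388))
E
```

```text
mouth [ 0.0836 -0.0268  0.2583] [0.0834 0.0269 0.2583]
62 281 364 [ 0.0995 -0.0274  0.2583] [0.0995 0.026  0.2583]
68 282 364 [ 0.0959 -0.0269  0.2583] [0.0959 0.0261 0.2583]
74 282 364 [ 0.0922 -0.027   0.2583] [0.0923 0.0263 0.2583]
80 282 364 [ 0.0886 -0.0271  0.2583] [0.0886 0.0264 0.2583]
block front [ 0.0584 -0.0178  0.1645] [0.0585 0.019  0.1645] rear [-0.0065 -0.0194  0.1646] [-0.0064  0.0199  0.1645]
```

Call:
{"fn": "arm_command", "kwargs": {
  "series": [
    {"xyz":[0,0,-0.04],"spin":0},
    {"xyz":[0,0,-0.08],"spin":0},
    {"xyz":[0,0,-0.11],"spin":0},
    {"xyz":[0,0,-0.125],"spin":0},
    {"xyz":[0,0,-0.125],"spin":0},
    {"xyz":[0,0,-0.125],"spin":0},
    {"xyz":[0,0,-0.125],"spin":0}
  ]
}}

```text
t: 13.83
eef_pos: [0.43, -0.276, 0.2053]
eef_rot: [[0.985, -0.173, 0.002], [-0.173, -0.985, -0.002], [0.003, 0.001, -1.0]]
contact_force: [-1.3, -0.6, 0.1]
grip_width: 0.421
grip_force: 25.0
```

Call:
{"fn": "arm_command", "kwargs": {
  "series": [
    {"xyz":[0.008,-0.0014,0],"spin":0},
    {"xyz":[0.016,-0.0028,0],"spin":0},
    {"xyz":[0.022,-0.0039,0],"spin":0},
    {"xyz":[0.027,-0.0048,0],"spin":0},
    {"xyz":[0.032,-0.0056,0],"spin":0},
    {"xyz":[0.037,-0.0065,0],"spin":0},
    {"xyz":[0.042,-0.0074,0],"spin":0},
    {"xyz":[0.042,-0.0074,0],"spin":0},
    {"xyz":[0.042,-0.0074,0],"spin":0}
  ]
}}

```text
t: 14.58
eef_pos: [0.4627, -0.2819, 0.2034]
eef_rot: [[0.985, -0.174, -0.0], [-0.174, -0.985, 0.0], [-0.0, -0.0, -1.0]]
contact_force: [-0.2, 0.8, 0.3]
grip_width: 0.418
grip_force: 25.0
```

Call:
{"fn": "arm_command", "kwargs": {
  "series": [
    {"xyz":[0.006,-0.0011,0],"spin":0},
    {"xyz":[0.012,-0.0021,0],"spin":0},
    {"xyz":[0.018,-0.0032,0],"spin":0},
    {"xyz":[0.024,-0.0042,0],"spin":0},
    {"xyz":[0.03,-0.0053,0],"spin":0},
    {"xyz":[0.033,-0.0058,0],"spin":0},
    {"xyz":[0.033,-0.0058,0],"spin":0},
    {"xyz":[0.033,-0.0058,0],"spin":0}
  ]
}}

```text
t: 15.25
eef_pos: [0.4891, -0.2865, 0.2035]
eef_rot: [[0.985, -0.174, -0.0], [-0.174, -0.985, 0.0], [-0.0, -0.0, -1.0]]
contact_force: [-1.2, 0.2, -1.2]
grip_width: 0.421
grip_force: 25.0
```

Call:
{"fn": "arm_command", "kwargs": {
  "series": [
    {"xyz":[0.001,-0.0002,0],"spin":0},
    {"xyz":[0.002,-0.0004,0],"spin":0},
    {"xyz":[0.003,-0.0005,0],"spin":0},
    {"xyz":[0.004,-0.0007,0],"spin":0},
    {"xyz":[0.005,-0.0009,0],"spin":0},
    {"xyz":[0.006,-0.0011,0],"spin":0},
    {"xyz":[0.006,-0.0011,0],"spin":0},
    {"xyz":[0.006,-0.0011,0],"spin":0}
  ]
}}

```text
t: 15.92
eef_pos: [0.4933, -0.2873, 0.2034]
eef_rot: [[0.985, -0.174, -0.003], [-0.174, -0.985, 0.001], [-0.003, -0.0, -1.0]]
contact_force: [-5.5, 0.0, 3.1]
grip_width: 0.42
grip_force: 26.9
```

Call:
{"fn": "arm_command", "kwargs": {
  "series": [
    {"xyz":[0.001,-0.0002,-0.0005],"spin":0},
    {"xyz":[0.002,-0.0004,-0.001],"spin":0},
    {"xyz":[0.002,-0.0004,-0.001],"spin":0},
    {"xyz":[0.002,-0.0004,-0.001],"spin":0}
  ]
}}

```text
t: 16.25
eef_pos: [0.4941, -0.2875, 0.2027]
eef_rot: [[0.985, -0.174, -0.006], [-0.174, -0.985, 0.002], [-0.006, -0.001, -1.0]]
contact_force: [-10.8, 1.1, 7.6]
grip_width: 0.422
grip_force: 29.9
```

Call:
{"fn": "arm_command", "kwargs": {
  "series": [
    {"xyz":[0,0,0],"spin":0},
    {"xyz":[0,0,0],"spin":0},
    {"xyz":[0,0,0],"spin":0},
    {"xyz":[0,0,0],"spin":0},
    {"xyz":[0,0,0.02],"spin":0},
    {"xyz":[0,0,0.06],"spin":0},
    {"xyz":[0,0,0.1],"spin":0},
    {"xyz":[-0.03,0.005,0.15],"spin":0},
    {"xyz":[-0.07,0.012,0.19],"spin":0},
    {"xyz":[-0.07,0.012,0.19],"spin":0},
    {"xyz":[-0.07,0.012,0.19],"spin":0},
    {"xyz":[-0.07,0.012,0.19],"spin":0}
  ],
  "jaw": 0.3
}}

```text
t: 17.25
eef_pos: [0.4395, -0.2781, 0.3548]
eef_rot: [[0.985, -0.175, 0.002], [-0.175, -0.985, -0.001], [0.002, 0.001, -1.0]]
contact_force: [0.2, 0.9, -0.2]
grip_width: 0.65
grip_force: 0.0
```

```bash
python3 - <<'E'
from h import *
import pickle
s=sense(); m=camera_model("wrist"); im=get_image("wrist"); cv2.imwrite("pics/w8.png",im); pickle.dump((m,s),open("w8.pkl","wb"))
d=np.array([.985,-.1736,0]); h=np.array([.5172,-.2917,0]); l=np.array([.1736,.985,0])
print(s['t'],s['eef_pos'])
e=[proj(m,[h+d*a+[0,0,z]])[0].round(1) for a,z in[(-.006,.045),(-.034,.0375),(-.034,.0115)]]; print(e)
hsv=cv2.cvtColor(im,cv2.COLOR_BGR2HSV)
x=int(e[1][0]); print([(v,*map(int,hsv[v,x])) for v in range(int(e[0][1])-12,int(e[2][1])+16,2)])
v=int(e[1][1])-8; print(v,[(x,*map(int,hsv[v,x])) for x in range(x-34,x+36,3)])
k=cv2.inRange(hsv,(13,85,60),(17,135,225)); 
for row in (v-8,v-4,v,v+3): q=k[row,x-60:x+60].nonzero()[0]+x-60; print(row,q[0],q[-1])
E
```

```text
17.25 [ 0.43949563 -0.27814824  0.35475376]
[array([323.2, 103.2]), array([323.2, 137.2]), array([323.2, 133.5])]
[(91, 11, 149, 144), (93, 11, 152, 143), (95, 12, 154, 144), (97, 12, 154, 141), (99, 12, 154, 144), (101, 12, 153, 152), (103, 12, 140, 140), (105, 15, 106, 219), (107, 16, 105, 223), (109, 15, 106, 218), (111, 15, 110, 207), (113, 15, 110, 199), (115, 15, 110, 200), (117, 15, 107, 183), (119, 15, 108, 180), (121, 16, 108, 182), (123, 16, 105, 191), (125, 16, 105, 204), (127, 15, 103, 198), (129, 15, 107, 191), (131, 16, 105, 201), (133, 16, 103, 210), (135, 16, 103, 193), (137, 16, 105, 172), (139, 19, 103, 228), (141, 20, 101, 228), (143, 19, 102, 228), (145, 19, 101, 224), (147, 18, 100, 135)]
129 [(289, 19, 102, 228), (292, 20, 100, 227), (295, 19, 100, 227), (298, 19, 105, 223), (301, 15, 105, 180), (304, 14, 106, 185), (307, 16, 105, 192), (310, 15, 107, 181), (313, 16, 107, 188), (316, 15, 102, 200), (319, 16, 102, 207), (322, 16, 104, 198), (325, 15, 108, 182), (328, 15, 108, 180), (331, 15, 105, 202), (334, 16, 104, 211), (337, 16, 104, 189), (340, 15, 108, 182), (343, 16, 107, 196), (346, 15, 103, 138), (349, 18, 99, 132), (352, 19, 100, 222), (355, 19, 96, 230), (358, 20, 93, 230)]
121 299 349
125 299 346
129 300 346
132 299 346
```

The mouth edge is at row 104 and the block's outer end at row 138, against 103.2 and 137.2 predicted for home. So it stands about 28 mm out. I'll give the end one gentle push with shut fingers to be sure.

Call:
{"fn": "arm_command", "kwargs": {
  "series": [
    {"xyz":[0.02,-0.0035,0],"spin":0},
    {"xyz":[0.028,-0.005,0],"spin":0},
    {"xyz":[0.028,-0.005,0],"spin":0},
    {"xyz":[0.028,-0.005,0],"spin":0},
    {"xyz":[0.028,-0.005,-0.03],"spin":0},
    {"xyz":[0.028,-0.005,-0.07],"spin":0},
    {"xyz":[0.028,-0.005,-0.11],"spin":0},
    {"xyz":[0.028,-0.005,-0.14],"spin":0},
    {"xyz":[0.028,-0.005,-0.165],"spin":0},
    {"xyz":[0.028,-0.005,-0.183],"spin":0},
    {"xyz":[0.028,-0.005,-0.183],"spin":0},
    {"xyz":[0.028,-0.005,-0.183],"spin":0},
    {"xyz":[0.032,-0.0057,-0.183],"spin":0},
    {"xyz":[0.036,-0.0064,-0.183],"spin":0},
    {"xyz":[0.039,-0.007,-0.183],"spin":0},
    {"xyz":[0.042,-0.0075,-0.183],"spin":0},
    {"xyz":[0.044,-0.0078,-0.183],"spin":0},
    {"xyz":[0.045,-0.008,-0.183],"spin":0},
    {"xyz":[0.045,-0.008,-0.183],"spin":0},
    {"xyz":[0.045,-0.008,-0.183],"spin":0}
  ],
  "jaw": -1
}}

```text
t: 18.97
eef_pos: [0.4738, -0.2846, 0.2092]
eef_rot: [[0.985, -0.173, -0.009], [-0.173, -0.985, 0.002], [-0.009, 0.0, -1.0]]
contact_force: [-14.9, 1.9, 11.7]
grip_width: 0.007
grip_force: 7.7
```

Firm contact: 15 N with the fingers at the expected place, so the block is home. Now I'll back off, rise, and check the clamp and the whole scene.

Call:
{"fn": "arm_command", "kwargs": {
  "series": [
    {"xyz":[-0.015,0.0026,0],"spin":0},
    {"xyz":[-0.025,0.0044,0],"spin":0},
    {"xyz":[-0.03,0.005,0.04],"spin":0},
    {"xyz":[-0.03,0.005,0.09],"spin":0},
    {"xyz":[-0.03,0.005,0.14],"spin":0},
    {"xyz":[-0.03,0.005,0.185],"spin":0},
    {"xyz":[-0.03,0.005,0.185],"spin":0},
    {"xyz":[-0.03,0.005,0.185],"spin":0},
    {"xyz":[-0.03,0.005,0.185],"spin":0}
  ]
}}

```text
t: 19.72
eef_pos: [0.4512, -0.2803, 0.3563]
eef_rot: [[0.985, -0.174, 0.0], [-0.174, -0.985, -0.0], [0.0, 0.0, -1.0]]
contact_force: [1.0, 0.3, -0.2]
grip_width: 0.005
grip_force: 0.0
```

```bash
python3 - <<'E'
from h import *
s=sense(); m=camera_model("wrist"); im=get_image("wrist")
d=np.array([.985,-.1736,0]); h=np.array([.5172,-.2917,0])
e=[proj(m,[h+d*a+[0,0,z]])[0].round(1) for a,z in[(-.006,.045),(-.034,.0375)]]; print(s['contact_force'],e)
hsv=cv2.cvtColor(im,cv2.COLOR_BGR2HSV); x=int(e[1][0])
for c in e: print([(v,*map(int,hsv[v,x])) for v in range(int(c[1])-3,int(c[1])+5)])
t0=cv2.imread("pics/top0.png"); t=get_image("top"); M=camera_model("top")
hs=lambda i:cv2.cvtColor(i,cv2.COLOR_BGR2HSV)
u=np.array([.971,-.2385,0]); piv=np.array([.4732,.2415,0])-.0447*u
print("knob thrown px",proj(M,[piv+.028*u+[0,0,.07],piv-.028*u+[0,0,.07],piv+.066*u+[0,0,.083]]).round(1).tolist())
q=proj(M,[piv+.028*u+[0,0,.07],piv-.028*u+[0,0,.07]]).astype(int)
for a,b in q: print(hs(t)[b-1:b+2,a-1:a+2,2].tolist())
def tape(i):
    k=np.zeros((400,640),np.uint8);k[155:195,180:225]=cv2.inRange(hs(i),(20,20,150),(36,130,255))[155:195,180:225]
    M=cv2.moments(k);return k.sum()//255,M['m10']/M['m00'],M['m01']/M['m00']
print(tape(t0),tape(t))
diff=cv2.absdiff(t0,t).max(2); print("pen diff",diff[220:255,385:407].max())
v=np.hstack([cv2.resize(t[150:230,185:265],(400,400)),cv2.resize(t[190:270,350:430],(400,400))]); cv2.imwrite("pics/fin.png",v)
E
```

```text
[ 0.97655576  0.31475954 -0.20635396] [array([323.3, 117.7]), array([323.3, 150.4])]
[(114, 12, 151, 140), (115, 12, 155, 132), (116, 12, 157, 130), (117, 12, 150, 114), (118, 13, 120, 121), (119, 15, 109, 168), (120, 15, 107, 186), (121, 15, 106, 188)]
[(147, 16, 102, 202), (148, 15, 103, 186), (149, 15, 106, 154), (150, 16, 105, 156), (151, 18, 104, 142), (152, 19, 106, 128), (153, 18, 104, 125), (154, 18, 104, 125)]
knob thrown px [[222.7, 193.5], [213.2, 205.4], [228.3, 184.1]]
[[91, 112, 123], [92, 92, 88], [88, 89, 90]]
[[157, 156, 127], [155, 145, 117], [155, 153, 131]]
(np.uint64(213), 200.6150234741784, 173.69483568075117) (np.uint64(221), 200.6108597285068, 173.710407239819)
pen diff 137
```

```bash
python3 -c "
from rig import *
print(job_done())"
```

```text
the job is handed in; nothing more can be done
None
```

I threw the pawl over, drew the jaw back about 45 mm and pushed the block fully home in the nearest sleeve, then handed the job in at about 20 s; the tape roll hadn't moved, but the last check couldn't confirm the pen, although nothing went near it.

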